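Seat and index the desk carousel tray

ROBOT

A 7-joint arm with a two-finger parallel gripper is mounted at the origin on the work surface. World frame = base frame: x ahead of the robot, y to its left, z up, the work surface at z = 0. Lengths are in m, angles in degrees, forces in N, time in s.
With the tool pointing down it reaches from about 0.425 to 0.875 m from the base axis. Payload 4.7 kg.
Tool frame: the origin (TCP) lies at the very end of the fingers, on their centre line; the grasp point (between the pads) lies 19 mm behind it (env.grip_point_offset is the distance from the TCP to the grasp point, in m); z points along the fingers, y is the line along which they close (so a half turn about z gives the same grasp; the last joint's range is limited). The gripper opens to 87 mm and grips with 3 to 60 N. Pads are 19 mm wide; open, the fingers measure 117 mm over their backs; the gripper's body (75 mm by 190 mm) begins 51 mm behind the grasp point.
Start: joints at [-71.213, 18.392, -4.016, 83.108, 1.295, 78.541, -3.26], TCP at [0.201, 0.618, 0.223] pointing down, gripper open.
Joint ranges: [-163.93, 163.93], [-17.29, 119.83], [-79.2, 71.16], [3.27, 140.29], [-89.18, 269.18], [5.43, 117.66], [-154.24, 154.24]. Speed limits (degrees/s): [147.25, 147.25, 180, 180, 180, 180, 180].

INTERFACE

Orientations are given as [roll, pitch, yaw] about the fixed x, y, z axes, in that order (R = Rz(yaw) Ry(pitch) Rx(roll)).
In Python, from cell import env gives the robot as it stands.
- The arm moves only by the tool jog_arm, never from a script. Its argument "motion" is a list of rows, each an object of numbers: "x", "y", "z": the shift along the tool's x, y, z in cm; "ax", "ay", "az": the turn, a rotation vector about the tool's x, y, z in degrees. In form: [{"x": .., "y": .., "z": .., "ax": .., "ay": .., "az": ..}, ...]. A call has exactly 5 rows; each row shifts and turns the commanded pose from where the row before left it, along the tool's axes as they then stand; what a row does not reach is not made up. A row lasts 1/10 s, in which the tool goes at most 50 mm and 8.59 degrees, less where a joint would pass 70% of its speed; a pose out of reach is approached as far as the arm can. A call is refused whole if a number of a shift passes 5 or a number of a turn 8.59, either way. A call with a gripper value outside its range is refused whole. "claw" is the gripper command: -1 is shut, 1 is fully open, values between are in proportion, set as the call begins (left out, the last holds). The fingers move at their own pace and stop on an object; "squeeze" is the grip in N (left out, the last holds). Time passes only in rows, so rows that do not move let the fingers close, or fill a call up. It gives the time, the measured TCP pose, the force, the opening and the grip force at its end, in the units of the state.
- env.get_obs(): the state, without advancing time (a new reading comes with each control period).
- env.read_camera(name): name is "side" or "top"; returns the picture (384x512x3 uint8, red, green, blue); there is no depth.
- env.camera_params(name): a dict with "fx", "fy", "cx", "cy" (pixels), "extrinsics" (4x4, takes a point from world to camera coordinates). Camera axes: x right, y up, looking along -z (the intrinsics and any distortion apply to the point x, -y, -z); pixel columns grow to the right and rows downward; lengths in m; the calibration is good to about 2 mm. A picture is of the moment at which its call begins. camera_params takes no time and is no camera call.
- env.sign_off(): hands the job in; it is judged then, once.
The state is a dict: "time_s": time; "qpos": joint angles; "joint_velocities": joint speeds; "effort": joint torques, N m; "tool_pos": TCP position; "tool_rot": TCP orientation; "force": force on the tool from outside, world axes, zero at the start; "wrist_torque": the same for the moment, N m; "grip_width": finger opening in m; "grasp_force": force on a finger pad.
Only numpy, scipy, OpenCV 4.12 (cv2) and the standard library are available. Lean on these libraries where they do the work, as an engineer would, in place of code of your own. Each camera call takes 0.05 s, during which the arm holds its last target. There are 200 camera calls.

TASK

The round tray of the desk carousel was put back crooked and rides high on its flatted shaft. Without lifting it off the shaft, turn the tray by its upright finger post until its D-shaped hole matches the shaft and the tray drops fully home; then click the carousel round, either way, until the finger post stands at the pointer on the stand, and leave it at rest in that click. Leave the other things on the desk where they are and do not tip the tray.

Things in the scene. Friction and masses are not known exactly. Their poses are not given: they have to be found in the camera images.
- stand: the carousel's black round stand, 180 mm across and 18 mm high, fixed to the desk. Origin: centre of its underside, on the swivel axis (desk height). +z up; +x points along the pointer.
- pointer (a point): tip of the pointer, a flat black tongue 40 mm wide tapering to a point, which sticks out of the stand's edge to 130 mm from the axis; its top is 18 mm above the desk, below the tray.
- swivel (a joint): angle (rad) of swivel plate and shaft in the stand, counter-clockwise from above; turns endlessly, a spring pulls it into 12 clicks 30 degrees (0.524 rad) apart, at whole multiples of 0.524. At 0 or a multiple of 6.283 the shaft's flat faces the pointer. Some 3 to 10 N at the finger post take it over a click; a tray riding high turns on the shaft without turning it.
- shaft_end (a point): centre of the upper end of the metal shaft, 88 mm above the desk, seen through the tray's hole. The shaft is 52 mm thick; its top 16 mm have one flat, 15 mm from the axis (D shape). +x is the way the flat faces. At its foot is the swivel plate, 110 mm across, its top 24 mm above the desk.
- tray: loose round grey tray, 200 mm across, rim 26 mm high, four low radial partitions 24 mm high, about 0.35 kg. Origin: centre of its underside, on the axis of its hub; +x towards the finger post, +z up. Riding high its origin is 38 mm above the desk; seated home 24 mm, flat on the swivel plate.
- tray_hole (a point): centre of the D-shaped mouth in the top of the tray's hub (hub 80 mm across, 60 mm high; bore 54 mm, its top 10 mm D-shaped with the flat 16.2 mm from the axis on the +x side, towards the post). When both flats face the same way within about 3 degrees the tray drops home by its own weight; then it turns the shaft with it, with about 6 degrees of play each way.
- finger_post (a point): centre of the top of the tray's black finger post: upright, 16 mm thick, 80 mm from the tray's axis along its +x; its top is 78 mm above the tray's underside (102 mm above the desk when seated, 116 mm riding high). Above the partitions and rim it stands free all round and can be pushed sideways; the hub's wall is 32 mm from it.
- stapler: bystander: black stapler 130 x 34 x 50 mm beside the carousel, origin under its middle.
- wood_seal: bystander: wooden-handled seal 38 mm across, 70 mm high, upright beside the carousel, origin under its middle.
- self_inker: bystander: self-inking stamp 56 x 34 x 70 mm beside the carousel, origin under its middle.
- calculator: bystander: desk calculator 155 x 110 x 20 mm, origin under its middle.
- tape_dispenser: bystander: tape dispenser 130 x 50 x 85 mm, origin under its middle.
- pen_cup: bystander: dark metal cup of pens 72 mm across, 140 mm high, origin under its middle.
- mug: bystander: white mug 80 mm across, 92 mm high, origin under its middle.
Mind the look-alikes: they are no part of the job. Leave any purple or red look-alike of the stand alone.

How it is judged:
By the outcome, as a careful person would: the job done as asked, in the order asked, and still so for the second after the job is handed in, with the robot touching nothing.
It also fails if it takes over 69 s, if anything falls off the work surface, if the arm or the gripper's body presses on something with over 40 N, if the wrist force passes 120 N, or if a joint passes its speed limit or range.

## Working session

There is one attempt and no reset: what is moved stays moved. The work goes in short steps, Python scripts to look and compute and a tool call to move; the robot and the scene stay as the last step left them, time stands still between calls to the robot, and variables do not carry over. Pictures are saved under pics/ and viewed, at most 10 in all, crops included, and the job is handed in when it is done.

Besides the shell and the picture viewer there is one more tool, called after "Emit:" by a JSON object that holds its "op" and its "data", one argument or row to a line. jog_arm: Moves the arm, as the interface text tells. Its arguments: {"type":"object","properties":{"motion":{"type":"array"},"claw":{"type":"number"},"squeeze":{"type":"number"}},"required":["motion"]}

```bash
mkdir -p pics; python3 - <<'E'
from cell import env
import cv2
for n in("top","side"):
    cv2.imwrite(f"pics/{n}0.png",cv2.cvtColor(env.read_camera(n),cv2.COLOR_RGB2BGR)); p=env.camera_params(n); print(n,p)
o=env.get_obs();print(o["time_s"],o["tool_pos"],o["tool_rot"],o["grip_width"])
E
```

```text
top {'fx': 482.2745561245017, 'fy': 482.2745561245017, 'cx': 250.64838757657012, 'cy': 196.20744363299, 'extrinsics': array([[ 0.06624949, -0.99780077, -0.00215181, -0.0063606 ],
       [ 0.97350339,  0.06416292,  0.21948638, -0.55205995],
       [-0.21886561, -0.01663565,  0.97561319, -1.75849705],
       [ 0.        ,  0.        ,  0.        ,  1.        ]])}
side {'fx': 496.4900454433986, 'fy': 496.4900454433986, 'cx': 250.62175740643437, 'cy': 189.37865170000134, 'extrinsics': array([[-0.94734281, -0.31948792, -0.02165781,  0.50327934],
       [ 0.1829551 , -0.59552336,  0.78222718, -0.14926368],
       [-0.26280987,  0.73707489,  0.62261672, -1.53658612],
       [ 0.        ,  0.        ,  0.        ,  1.        ]])}
0.1 [0.20051474 0.61778948 0.22155948] [-1.79901377e+02  5.29758372e-03  1.62023579e+02] 0.08694477851560903
```

View pics/top0.png

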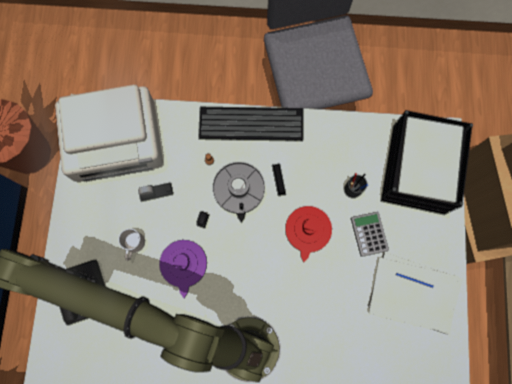

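View pics/side0.png

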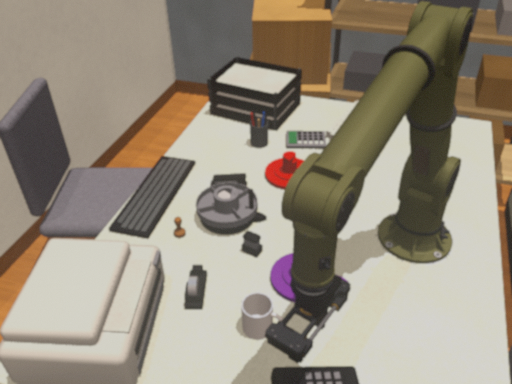

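The grey tray is at about (238,187) in the top view, with its pointer towards (241,220). I'll enlarge both views.

```bash
cat > h.py <<'E'
from cell import env
import cv2,numpy as np
def proj(n,P):
    p=env.camera_params(n);c=p["extrinsics"]@np.append(P,1)
    return np.array([p["cx"]+p["fx"]*c[0]/-c[2],p["cy"]+p["fy"]*-c[1]/-c[2]])
def back(n,u,v,z):
    p=env.camera_params(n);E=p["extrinsics"];R=E[:3,:3];o=-R.T@E[:3,3]
    d=R.T@np.array([(u-p["cx"])/p["fx"],-(v-p["cy"])/p["fy"],-1]);return o+d*(z-o[2])/d[2]
def crop(n,img,x,y,w,h,s,out):
    cv2.imwrite(out,cv2.cvtColor(cv2.resize(img[y:y+h,x:x+w],None,fx=s,fy=s,interpolation=cv2.INTER_CUBIC),cv2.COLOR_RGB2BGR))
E
python3 - <<'E'
import cv2,numpy as np
a=cv2.imread("pics/top0.png")[152:232,188:298];b=cv2.imread("pics/side0.png")[165:245,180:290]
r=lambda i:cv2.resize(i,None,fx=7,fy=7,interpolation=cv2.INTER_CUBIC)
cv2.imwrite("pics/topc.png",r(a));cv2.imwrite("pics/sidec.png",r(b))
E
```

```text
(no output)
```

View pics/topc.png

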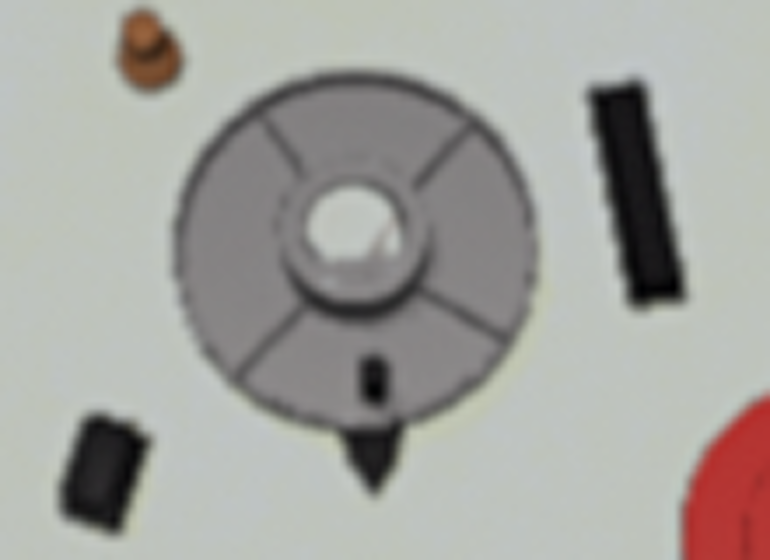

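View pics/sidec.png

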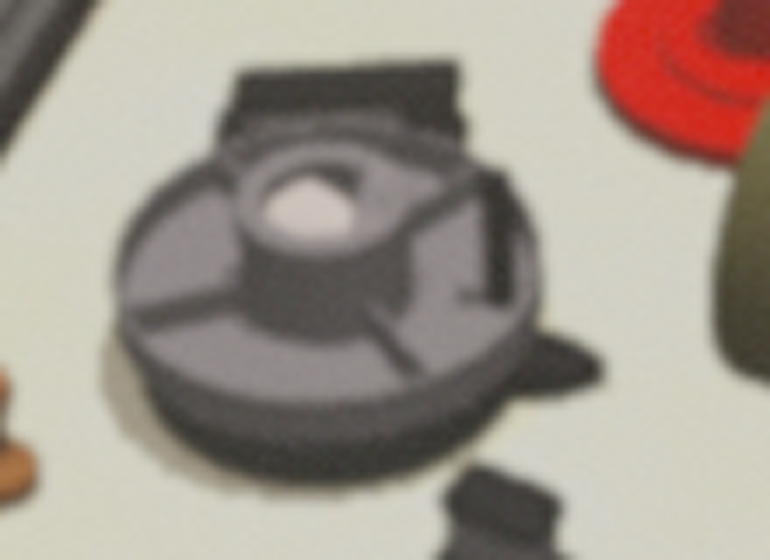

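```bash
python3 - <<'E'
from h import *
o=lambda u,v:(u/7-.07+188+0.0,v/7-.07+152)
so=lambda u,v:(u/7-.07+180,v/7-.07+165)
f=lambda n,p,z:print(n,np.round(back(n,*p,z)[:2],4))
for n in("top","side"):
    E=env.camera_params(n)["extrinsics"];print("cam",-E[:3,:3].T@E[:3,3])
print("hub");f("top",o(353,226),.098)
print("rim c");f("top",o(357,250),.064)
print("ptr");f("top",o(375,495),.018);f("side",so(603,370),.018)
print("post");f("top",o(373,362),.116);f("side",so(490,180),.116)
print("seal,ink,stap");f("top",o(150,65),.0);f("top",o(100,480),.03);f("top",o(637,195),.05)
C=back("top",*o(353,226),.098)
ims=[]
for n in("top","side"):
    I=np.mean([env.read_camera(n).astype(float) for _ in range(5)],0).astype(np.uint8)
    z=.088; src=[];dst=[]
    for i,(dx,dy) in enumerate([(-.05,-.05),(.05,-.05),(.05,.05),(-.05,.05)]):
        src.append(proj(n,[C[0]+dx,C[1]+dy,z]));dst.append([200-dy*4000,200-dx*4000]) # up=+x, left=+y
    H=cv2.getPerspectiveTransform(np.float32(src),np.float32(dst))
    ims.append(cv2.warpPerspective(I,H,(400,400),flags=cv2.INTER_CUBIC))
cv2.imwrite("pics/rect.png",cv2.cvtColor(np.hstack(ims),cv2.COLOR_RGB2BGR))
E
```

```text
cam [ 1.52979085e-01 -1.78572996e-04  1.83676887e+00]
cam [0.10025662 1.20448071 1.08436225]
hub
top [0.5856 0.0781]
rim c
top [0.5809 0.0765]
ptr
top [0.4555 0.0588]
side [0.456  0.0665]
post
top [0.509  0.0616]
side [0.509  0.0647]
seal,ink,stap
top [0.6963 0.2041]
top [0.4518 0.2079]
top [ 0.6252 -0.0734]
```

View pics/rect.png

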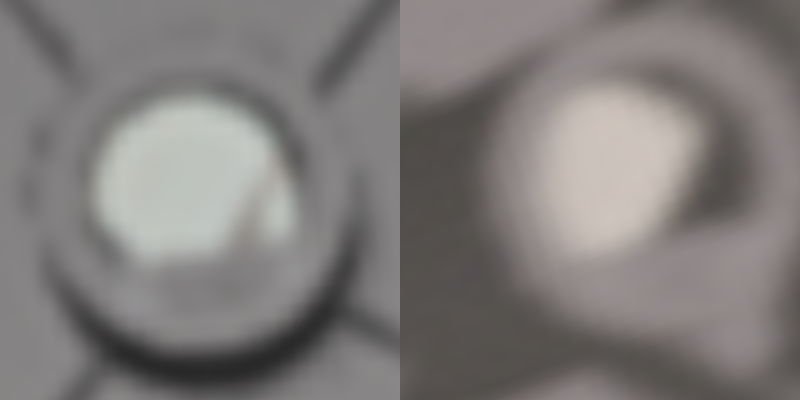

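The top crop shows the post top at about (373,362) and the pointer tip at (375,495). The rectified views put the shaft's flat facing roughly -113°, which is the click at pointer+60°. The post stands at -169°, so it has to turn about +56° to drop and then go back two clicks. I'll write a planner that turns waypoints into rows.

```bash
cat >> h.py <<'E'
from scipy.spatial.transform import Rotation as Ro
A=np.array([.585,.0775])
def plan(start,targets,d=2):
    """start/targets: (x,y,z,yaw) with tool down; prints rows in tool axes"""
    c=np.array(start,float);rows=[]
    for t in targets:
        y=np.radians(c[3]);X=np.array([np.cos(y),np.sin(y),0]);Y=np.array([np.sin(y),-np.cos(y),0])
        e=np.array(t[:3])-c[:3];s=np.round([e@X*100,e@Y*100,-e[2]*100],d);a=round((c[3]-t[3]),1)
        c[:3]+=(s[0]*X+s[1]*Y-s[2]*np.array([0,0,1]))/100;c[3]-=a
        rows.append(dict(x=float(s[0]),y=float(s[1]),z=float(s[2]),az=float(a)))
    for i in range(0,len(rows),5):print(str(rows[i:i+5]).replace("'",'"'))
    print(c)
def lin(a,b,n):return [np.array(a)+(np.array(b)-np.array(a))*k/n for k in range(1,n+1)]
def arc(a,b,n,z,off=0,r=.08):return [(A[0]+r*np.cos(np.radians(t)),A[1]+r*np.sin(np.radians(t)),z,t+180+off) for t in np.linspace(a,b,n+1)[1:]]
E
python3 - <<'E'
from h import *
s=(.2005,.6178,.2216,162.)
g=(A[0]-.078*np.cos(np.radians(11)),A[1]-.078*np.sin(np.radians(11)),.16,11.)
plan(s,lin(s,g,20))
E
```

```text
[{"x": -2.32, "y": -2.16, "z": 0.31, "az": 7.6}, {"x": -2.59, "y": -1.84, "z": 0.31, "az": 7.5}, {"x": -2.81, "y": -1.49, "z": 0.3, "az": 7.6}, {"x": -2.97, "y": -1.1, "z": 0.31, "az": 7.5}, {"x": -3.1, "y": -0.7, "z": 0.31, "az": 7.6}]
[{"x": -3.16, "y": -0.29, "z": 0.31, "az": 7.5}, {"x": -3.17, "y": 0.13, "z": 0.31, "az": 7.6}, {"x": -3.13, "y": 0.55, "z": 0.3, "az": 7.5}, {"x": -3.03, "y": 0.95, "z": 0.31, "az": 7.6}, {"x": -2.87, "y": 1.34, "z": 0.31, "az": 7.5}]
[{"x": -2.68, "y": 1.71, "z": 0.31, "az": 7.6}, {"x": -2.43, "y": 2.04, "z": 0.31, "az": 7.5}, {"x": -2.14, "y": 2.35, "z": 0.3, "az": 7.6}, {"x": -1.81, "y": 2.6, "z": 0.31, "az": 7.5}, {"x": -1.45, "y": 2.82, "z": 0.31, "az": 7.6}]
[{"x": -1.07, "y": 2.99, "z": 0.31, "az": 7.5}, {"x": -0.67, "y": 3.11, "z": 0.31, "az": 7.6}, {"x": -0.26, "y": 3.16, "z": 0.3, "az": 7.5}, {"x": 0.17, "y": 3.17, "z": 0.31, "az": 7.6}, {"x": 0.57, "y": 3.12, "z": 0.31, "az": 7.5}]
[ 0.50837945  0.06263076  0.16       11.        ]
```

Emit:
{"op": "jog_arm", "data": {
  "motion": [
    {"x": -2.32,"y": -2.16,"z": 0.31,"az": 7.6},
    {"x": -2.59,"y": -1.84,"z": 0.31,"az": 7.5},
    {"x": -2.81,"y": -1.49,"z": 0.3,"az": 7.6},
    {"x": -2.97,"y": -1.1,"z": 0.31,"az": 7.5},
    {"x": -3.1,"y": -0.7,"z": 0.31,"az": 7.6}
  ],
  "claw": -0.2
}}

```text
$.motion[0]: bad value
```

Emit:
{"op": "jog_arm", "data": {
  "motion": [
    {"x": -3.16,"y": -0.29,"z": 0.31,"az": 7.5},
    {"x": -3.17,"y": 0.13,"z": 0.31,"az": 7.6},
    {"x": -3.13,"y": 0.55,"z": 0.3,"az": 7.5},
    {"x": -3.03,"y": 0.95,"z": 0.31,"az": 7.6},
    {"x": -2.87,"y": 1.34,"z": 0.31,"az": 7.5}
  ]
}}

```text
$.motion[0]: bad value
```

Emit:
{"op": "jog_arm", "data": {
  "motion": [
    {"x": -2.68,"y": 1.71,"z": 0.31,"az": 7.6},
    {"x": -2.43,"y": 2.04,"z": 0.31,"az": 7.5},
    {"x": -2.14,"y": 2.35,"z": 0.3,"az": 7.6},
    {"x": -1.81,"y": 2.6,"z": 0.31,"az": 7.5},
    {"x": -1.45,"y": 2.82,"z": 0.31,"az": 7.6}
  ]
}}

```text
$.motion[0]: bad value
```

Emit:
{"op": "jog_arm", "data": {
  "motion": [
    {"x": -1.07,"y": 2.99,"z": 0.31,"az": 7.5},
    {"x": -0.67,"y": 3.11,"z": 0.31,"az": 7.6},
    {"x": -0.26,"y": 3.16,"z": 0.3,"az": 7.5},
    {"x": 0.17,"y": 3.17,"z": 0.31,"az": 7.6},
    {"x": 0.57,"y": 3.12,"z": 0.31,"az": 7.5}
  ]
}}

```text
$.motion[0]: bad value
```

Emit:
{"op": "jog_arm", "data": {
  "motion": [
    {"x": -2.32,"y": -2.16,"z": 0.31,"ax": 0,"ay": 0,"az": 7.6},
    {"x": -2.59,"y": -1.84,"z": 0.31,"ax": 0,"ay": 0,"az": 7.5},
    {"x": -2.81,"y": -1.49,"z": 0.3,"ax": 0,"ay": 0,"az": 7.6},
    {"x": -2.97,"y": -1.1,"z": 0.31,"ax": 0,"ay": 0,"az": 7.5},
    {"x": -3.1,"y": -0.7,"z": 0.31,"ax": 0,"ay": 0,"az": 7.6}
  ],
  "claw": -0.2
}}

```text
time_s: 1.1
tool_pos: [0.2782, 0.4784, 0.2072]
tool_rot: [180.0, -0.0, 123.9]
force: [0.8, -0.4, -0.6]
grip_width: 0.0551
grasp_force: 0.0
```

Emit:
{"op": "jog_arm", "data": {
  "motion": [
    {"x": -3.16,"y": -0.29,"z": 0.31,"ax": 0,"ay": 0,"az": 7.5},
    {"x": -3.17,"y": 0.13,"z": 0.31,"ax": 0,"ay": 0,"az": 7.6},
    {"x": -3.13,"y": 0.55,"z": 0.3,"ax": 0,"ay": 0,"az": 7.5},
    {"x": -3.03,"y": 0.95,"z": 0.31,"ax": 0,"ay": 0,"az": 7.6},
    {"x": -2.87,"y": 1.34,"z": 0.31,"ax": 0,"ay": 0,"az": 7.5}
  ]
}}

```text
time_s: 1.6
tool_pos: [0.3553, 0.3397, 0.1919]
tool_rot: [180.0, -0.0, 86.2]
force: [0.7, 0.2, 0.8]
grip_width: 0.0351
grasp_force: 0.0
```

Emit:
{"op": "jog_arm", "data": {
  "motion": [
    {"x": -2.68,"y": 1.71,"z": 0.31,"ax": 0,"ay": 0,"az": 7.6},
    {"x": -2.43,"y": 2.04,"z": 0.31,"ax": 0,"ay": 0,"az": 7.5},
    {"x": -2.14,"y": 2.35,"z": 0.3,"ax": 0,"ay": 0,"az": 7.6},
    {"x": -1.81,"y": 2.6,"z": 0.31,"ax": 0,"ay": 0,"az": 7.5},
    {"x": -1.45,"y": 2.82,"z": 0.31,"ax": 0,"ay": 0,"az": 7.6}
  ]
}}

```text
time_s: 2.1
tool_pos: [0.4323, 0.2009, 0.1766]
tool_rot: [-180.0, -0.1, 48.4]
force: [-0.7, -0.2, -0.3]
grip_width: 0.0348
grasp_force: 0.0
```

Emit:
{"op": "jog_arm", "data": {
  "motion": [
    {"x": -1.07,"y": 2.99,"z": 0.31,"ax": 0,"ay": 0,"az": 7.5},
    {"x": -0.67,"y": 3.11,"z": 0.31,"ax": 0,"ay": 0,"az": 7.6},
    {"x": -0.26,"y": 3.16,"z": 0.3,"ax": 0,"ay": 0,"az": 7.5},
    {"x": 0.17,"y": 3.17,"z": 0.31,"ax": 0,"ay": 0,"az": 7.6},
    {"x": 0.57,"y": 3.12,"z": 0.31,"ax": 0,"ay": 0,"az": 7.5}
  ]
}}

```text
time_s: 2.6
tool_pos: [0.5094, 0.0621, 0.1612]
tool_rot: [-180.0, -0.1, 10.7]
force: [0.7, 0.1, 0.2]
grip_width: 0.0352
grasp_force: 0.0
```

```bash
sed -i 's/az=float(a)/ax=0,ay=0,az=float(a)/' h.py; python3 - <<'E'
from h import *
o=env.get_obs();print(o["tool_pos"],o["tool_rot"],o["qpos"],o["grip_width"])
a,b=env.read_camera("side"),env.read_camera("top")
r=lambda i:cv2.resize(i,None,fx=4,fy=4,interpolation=cv2.INTER_CUBIC)
cv2.imwrite("pics/above.png",cv2.cvtColor(np.hstack([r(a[140:250,190:290]),r(b[140:250,190:290])]),cv2.COLOR_RGB2BGR))
E
```

```text
[0.50938061 0.06209176 0.16120689] [-1.79976778e+02 -5.22441832e-02  1.07145622e+01] [-39.19100624   3.81682818  30.65524132 108.06919817  -2.11600353
  68.60800769 -87.10661115] 0.035225950701394955
```

View pics/above.png

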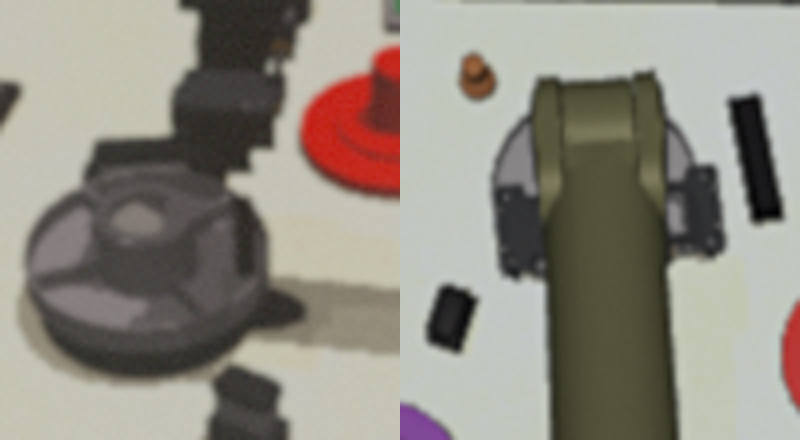

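The fingers are right above the post, which sits at about (243,200) in the left half. Going down now.

Emit:
{"op": "jog_arm", "data": {
  "motion": [
    {"x": 0,"y": 0,"z": 1.6,"ax": 0,"ay": 0,"az": 0},
    {"x": 0,"y": 0,"z": 1.6,"ax": 0,"ay": 0,"az": 0},
    {"x": 0,"y": 0,"z": 1.6,"ax": 0,"ay": 0,"az": 0},
    {"x": 0,"y": 0,"z": 1.6,"ax": 0,"ay": 0,"az": 0},
    {"x": 0,"y": 0,"z": 1.6,"ax": 0,"ay": 0,"az": 0}
  ]
}}

```text
time_s: 3.2
tool_pos: [0.5086, 0.0641, 0.0806]
tool_rot: [-180.0, -0.0, 11.1]
force: [-0.1, 0.1, -0.0]
grip_width: 0.0346
grasp_force: 0.0
```

```bash
python3 - <<'E'
from h import *
o=env.get_obs();print(o["tool_pos"],o["tool_rot"])
s=(.5084,.0626,.08,11.)
plan(s,arc(-169,-99,35,.08))
a,b=env.read_camera("side"),env.read_camera("top")
r=lambda i:cv2.resize(i,None,fx=6,fy=6,interpolation=cv2.INTER_CUBIC)
cv2.imwrite("pics/down.png",cv2.cvtColor(r(a[160:250,190:290]),cv2.COLOR_RGB2BGR))
E
```

```text
[0.50862661 0.06408981 0.08057238] [-1.79963184e+02 -2.69954060e-02  1.11266484e+01]
[{"x": -0.19, "y": 0.28, "z": -0.0, "ax": 0, "ay": 0, "az": -2.0}, {"x": 0.0, "y": 0.28, "z": -0.0, "ax": 0, "ay": 0, "az": -2.0}, {"x": 0.01, "y": 0.28, "z": -0.0, "ax": 0, "ay": 0, "az": -2.0}, {"x": 0.0, "y": 0.28, "z": -0.0, "ax": 0, "ay": 0, "az": -2.0}, {"x": 0.01, "y": 0.28, "z": -0.0, "ax": 0, "ay": 0, "az": -2.0}]
[{"x": 0.0, "y": 0.27, "z": -0.0, "ax": 0, "ay": 0, "az": -2.0}, {"x": 0.01, "y": 0.28, "z": -0.0, "ax": 0, "ay": 0, "az": -2.0}, {"x": 0.0, "y": 0.28, "z": -0.0, "ax": 0, "ay": 0, "az": -2.0}, {"x": 0.01, "y": 0.28, "z": -0.0, "ax": 0, "ay": 0, "az": -2.0}, {"x": 0.0, "y": 0.28, "z": -0.0, "ax": 0, "ay": 0, "az": -2.0}]
[{"x": 0.01, "y": 0.28, "z": -0.0, "ax": 0, "ay": 0, "az": -2.0}, {"x": 0.0, "y": 0.28, "z": -0.0, "ax": 0, "ay": 0, "az": -2.0}, {"x": 0.01, "y": 0.28, "z": -0.0, "ax": 0, "ay": 0, "az": -2.0}, {"x": 0.0, "y": 0.28, "z": -0.0, "ax": 0, "ay": 0, "az": -2.0}, {"x": 0.01, "y": 0.28, "z": -0.0, "ax": 0, "ay": 0, "az": -2.0}]
[{"x": 0.0, "y": 0.28, "z": -0.0, "ax": 0, 
[... 616 characters left out ...]
"y": 0.28, "z": -0.0, "ax": 0, "ay": 0, "az": -2.0}, {"x": 0.01, "y": 0.28, "z": -0.0, "ax": 0, "ay": 0, "az": -2.0}, {"x": 0.0, "y": 0.28, "z": -0.0, "ax": 0, "ay": 0, "az": -2.0}, {"x": 0.01, "y": 0.28, "z": -0.0, "ax": 0, "ay": 0, "az": -2.0}, {"x": 0.0, "y": 0.27, "z": -0.0, "ax": 0, "ay": 0, "az": -2.0}]
[{"x": 0.01, "y": 0.28, "z": -0.0, "ax": 0, "ay": 0, "az": -2.0}, {"x": -0.0, "y": 0.28, "z": -0.0, "ax": 0, "ay": 0, "az": -2.0}, {"x": 0.0, "y": 0.28, "z": -0.0, "ax": 0, "ay": 0, "az": -2.0}, {"x": 0.01, "y": 0.28, "z": -0.0, "ax": 0, "ay": 0, "az": -2.0}, {"x": 0.0, "y": 0.28, "z": -0.0, "ax": 0, "ay": 0, "az": -2.0}]
[ 5.72475029e-01 -1.55783723e-03  8.00000000e-02  8.10000000e+01]
```

View pics/down.png

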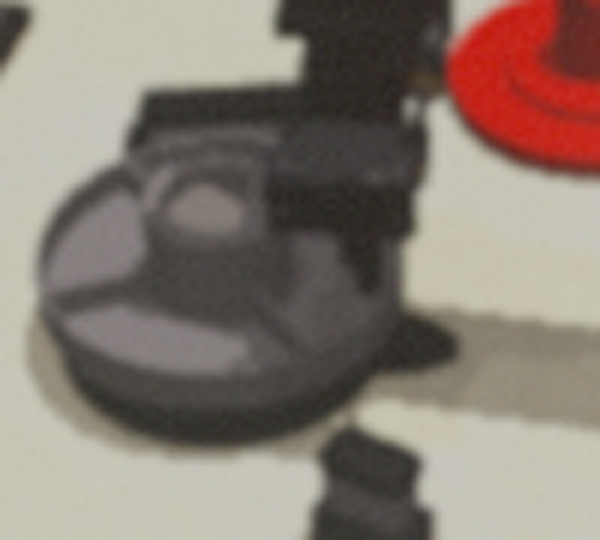

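The fingers straddle the post. I'll push it counter-clockwise, quickly at first and then slower near the match.

Emit:
{"op": "jog_arm", "data": {
  "motion": [
    {"x": -0.1,"y": 0.55,"z": 0,"ax": 0,"ay": 0,"az": -4},
    {"x": 0.02,"y": 0.55,"z": 0,"ax": 0,"ay": 0,"az": -4},
    {"x": 0.02,"y": 0.55,"z": 0,"ax": 0,"ay": 0,"az": -4},
    {"x": 0.02,"y": 0.55,"z": 0,"ax": 0,"ay": 0,"az": -4},
    {"x": 0.02,"y": 0.55,"z": 0,"ax": 0,"ay": 0,"az": -4}
  ]
}}

```text
time_s: 3.8
tool_pos: [0.518, 0.0381, 0.0821]
tool_rot: [-180.0, -0.1, 31.3]
force: [0.3, 0.9, -0.1]
grip_width: 0.0346
grasp_force: 0.2
```

Emit:
{"op": "jog_arm", "data": {
  "motion": [
    {"x": 0.02,"y": 0.55,"z": 0,"ax": 0,"ay": 0,"az": -4},
    {"x": 0.02,"y": 0.55,"z": 0,"ax": 0,"ay": 0,"az": -4},
    {"x": 0.02,"y": 0.55,"z": 0,"ax": 0,"ay": 0,"az": -4},
    {"x": 0.02,"y": 0.55,"z": 0,"ax": 0,"ay": 0,"az": -4},
    {"x": 0.02,"y": 0.55,"z": 0,"ax": 0,"ay": 0,"az": -4}
  ]
}}

```text
time_s: 4.3
tool_pos: [0.536, 0.0175, 0.0821]
tool_rot: [180.0, -0.1, 51.3]
force: [-0.1, 0.7, 0.3]
grip_width: 0.0348
grasp_force: 0.2
```

```bash
python3 - <<'E'
from h import *
o=env.get_obs();print(o["tool_pos"],o["tool_rot"],o["force"])
d=o["tool_pos"][:2]-A;print(np.degrees(np.arctan2(d[1],d[0])),np.hypot(*d))
a,b=env.read_camera("side"),env.read_camera("top")
r=lambda i:cv2.resize(i,None,fx=6,fy=6,interpolation=cv2.INTER_CUBIC)
cv2.imwrite("pics/mid.png",cv2.cvtColor(r(a[160:250,190:290]),cv2.COLOR_RGB2BGR))
E
```

```text
[0.53597469 0.01747373 0.08212377] [ 1.79987021e+02 -8.40943663e-02  5.12552621e+01] [-0.08263301  0.72977948  0.25288848]
-129.23957766285508 0.07750247761864193
```

View pics/mid.png

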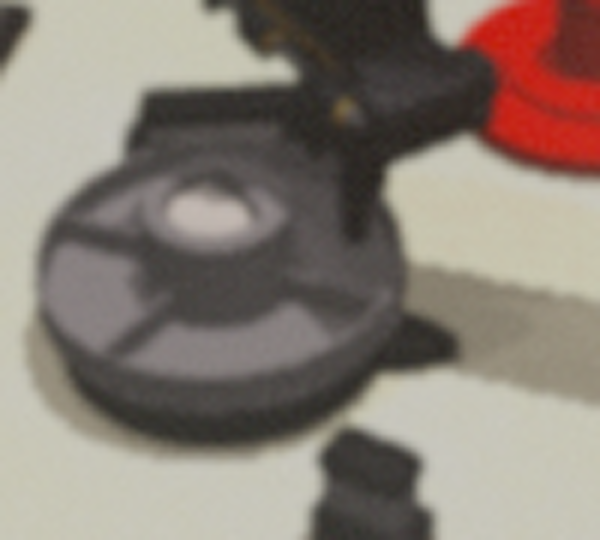

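The tray is turning with the post and still rides high.

Emit:
{"op": "jog_arm", "data": {
  "motion": [
    {"x": 0,"y": 0.27,"z": 0,"ax": 0,"ay": 0,"az": -2},
    {"x": 0.01,"y": 0.27,"z": 0,"ax": 0,"ay": 0,"az": -2},
    {"x": 0,"y": 0.27,"z": 0,"ax": 0,"ay": 0,"az": -2},
    {"x": 0.01,"y": 0.27,"z": 0,"ax": 0,"ay": 0,"az": -2},
    {"x": 0,"y": 0.27,"z": 0,"ax": 0,"ay": 0,"az": -2}
  ]
}}

```text
time_s: 4.9
tool_pos: [0.5466, 0.01, 0.0816]
tool_rot: [-180.0, -0.0, 61.0]
force: [-0.1, -0.1, 1.0]
grip_width: 0.0349
grasp_force: 0.3
```

Emit:
{"op": "jog_arm", "data": {
  "motion": [
    {"x": 0,"y": 0.2,"z": 0,"ax": 0,"ay": 0,"az": -1.5},
    {"x": 0.01,"y": 0.2,"z": 0,"ax": 0,"ay": 0,"az": -1.5},
    {"x": 0,"y": 0.2,"z": 0,"ax": 0,"ay": 0,"az": -1.5},
    {"x": 0.01,"y": 0.2,"z": 0,"ax": 0,"ay": 0,"az": -1.5},
    {"x": 0,"y": 0.2,"z": 0,"ax": 0,"ay": 0,"az": -1.5}
  ]
}}

```text
time_s: 5.4
tool_pos: [0.5558, 0.0051, 0.081]
tool_rot: [180.0, -0.0, 68.6]
force: [-0.2, -0.5, 0.2]
grip_width: 0.035
grasp_force: 0.2
```

Emit:
{"op": "jog_arm", "data": {
  "motion": [
    {"x": 0,"y": 0.2,"z": 0,"ax": 0,"ay": 0,"az": -1.5},
    {"x": 0.01,"y": 0.2,"z": 0,"ax": 0,"ay": 0,"az": -1.5},
    {"x": 0,"y": 0.2,"z": 0,"ax": 0,"ay": 0,"az": -1.5},
    {"x": 0.01,"y": 0.2,"z": 0,"ax": 0,"ay": 0,"az": -1.5},
    {"x": 0,"y": 0.2,"z": 0,"ax": 0,"ay": 0,"az": -1.5}
  ]
}}

```text
time_s: 5.9
tool_pos: [0.5654, 0.0019, 0.0809]
tool_rot: [180.0, 0.0, 76.1]
force: [-0.2, 0.6, 0.4]
grip_width: 0.0348
grasp_force: 0.0
```

```bash
python3 - <<'E'
from h import *
a=env.read_camera("side")
r=lambda i:cv2.resize(i,None,fx=6,fy=6,interpolation=cv2.INTER_CUBIC)
cv2.imwrite("pics/mid2.png",cv2.cvtColor(r(a[160:250,190:290]),cv2.COLOR_RGB2BGR))
E
```

```text
(no output)
```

View pics/mid2.png

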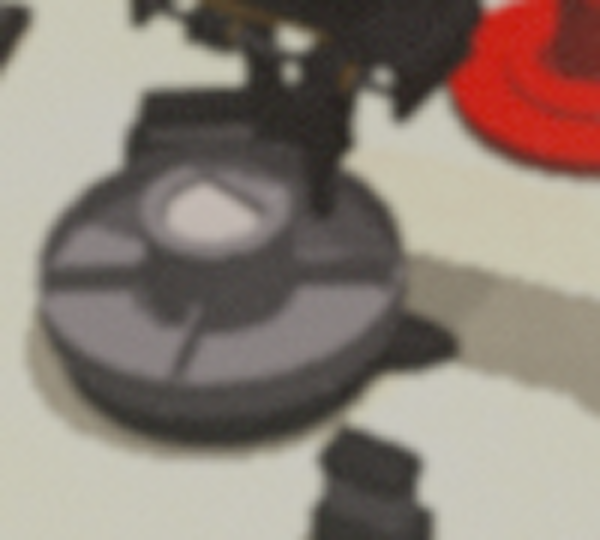

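It looks still high. I'll track the front rim edge row in the side view numerically, since a 14 mm drop moves it about 4 px, and keep turning.

```bash
cat >> h.py <<'E'
def rim():
    g=cv2.cvtColor(env.read_camera("side"),cv2.COLOR_RGB2GRAY).astype(float)
    p=g[212:242,228:233].mean(1);d=np.diff(p);print("t",env.get_obs()["time_s"],"profile",p.round().astype(int).tolist())
E
python3 - <<'E'
from h import *
rim()
print(proj("side",[.585,.1775,.064])-proj("side",[.585,.1775,.05]))
E
```

```text
t 6.0 profile [74, 76, 75, 78, 88, 109, 127, 132, 132, 132, 133, 129, 119, 97, 81, 75, 77, 79, 75, 62, 55, 66, 97, 132, 164, 189, 197, 198, 198, 198]
[-0.30162054 -3.3751106 ]
```

Emit:
{"op": "jog_arm", "data": {
  "motion": [
    {"x": 0,"y": 0.2,"z": 0,"ax": 0,"ay": 0,"az": -1.5},
    {"x": 0.01,"y": 0.2,"z": 0,"ax": 0,"ay": 0,"az": -1.5},
    {"x": 0,"y": 0.2,"z": 0,"ax": 0,"ay": 0,"az": -1.5},
    {"x": 0.01,"y": 0.2,"z": 0,"ax": 0,"ay": 0,"az": -1.5},
    {"x": 0,"y": 0,"z": 0,"ax": 0,"ay": 0,"az": 0}
  ]
}}

```text
time_s: 6.5
tool_pos: [0.5734, 0.0005, 0.0809]
tool_rot: [180.0, 0.0, 82.1]
force: [0.1, 0.3, 1.3]
grip_width: 0.0352
grasp_force: 0.1
```

```bash
python3 -c "
from h import *
rim()"
```

```text
t 6.55 profile [74, 75, 74, 76, 88, 109, 126, 133, 133, 133, 133, 131, 124, 105, 85, 76, 76, 76, 73, 63, 56, 67, 97, 130, 164, 189, 197, 199, 198, 198]
```

```bash
python3 -c "
from h import *
g=cv2.imread('pics/side0.png',0).astype(float);print(g[212:242,228:233].mean(1).round().astype(int).tolist())
o=env.get_obs();d=o['tool_pos'][:2]-A;print(np.degrees(np.arctan2(d[1],d[0])),o['qpos'])"
```

```text
[84, 101, 122, 137, 141, 142, 141, 141, 138, 124, 99, 83, 83, 83, 83, 76, 65, 59, 58, 58, 59, 72, 111, 157, 188, 204, 208, 207, 208, 207]
-98.59851447011525 [-24.09874797  16.27976712  24.76227479 104.54951272  -7.72431323
  60.79733286  -4.41146922]
```

Emit:
{"op": "jog_arm", "data": {
  "motion": [
    {"x": 0,"y": 0.2,"z": 0,"ax": 0,"ay": 0,"az": -1.5},
    {"x": 0.01,"y": 0.2,"z": 0,"ax": 0,"ay": 0,"az": -1.5},
    {"x": 0,"y": 0.2,"z": 0,"ax": 0,"ay": 0,"az": -1.5},
    {"x": 0.01,"y": 0.2,"z": 0,"ax": 0,"ay": 0,"az": -1.5},
    {"x": 0,"y": 0,"z": 0,"ax": 0,"ay": 0,"az": 0}
  ]
}}

```text
time_s: 7.05
tool_pos: [0.5807, -0.0007, 0.0808]
tool_rot: [-179.9, 0.0, 88.1]
force: [-3.8, -2.3, 2.1]
grip_width: 0.0348
grasp_force: 1.8
```

```bash
python3 -c "
from h import *
rim()"
```

```text
t 7.1 profile [75, 75, 74, 76, 90, 113, 127, 132, 133, 132, 132, 131, 123, 103, 83, 77, 77, 77, 75, 62, 54, 68, 100, 140, 173, 192, 198, 198, 198, 198]
```

The rim edge has dropped about 3.7 px from the first picture, so the tray is seated, and the force shows it now drives the shaft. I'll go back clockwise about 80°.

Emit:
{"op": "jog_arm", "data": {
  "motion": [
    {"x": 0,"y": -0.41,"z": 0,"ax": 0,"ay": 0,"az": 3},
    {"x": 0.02,"y": -0.41,"z": 0,"ax": 0,"ay": 0,"az": 3},
    {"x": 0.01,"y": -0.41,"z": 0,"ax": 0,"ay": 0,"az": 3},
    {"x": 0.01,"y": -0.41,"z": 0,"ax": 0,"ay": 0,"az": 3},
    {"x": 0.01,"y": -0.41,"z": 0,"ax": 0,"ay": 0,"az": 3}
  ]
}}

```text
time_s: 7.6
tool_pos: [0.5622, 0.0042, 0.0814]
tool_rot: [179.8, -0.1, 72.9]
force: [0.3, 0.3, 0.5]
grip_width: 0.0347
grasp_force: 0.0
```

Emit:
{"op": "jog_arm", "data": {
  "motion": [
    {"x": 0.01,"y": -0.41,"z": 0,"ax": 0,"ay": 0,"az": 3},
    {"x": 0.01,"y": -0.41,"z": 0,"ax": 0,"ay": 0,"az": 3},
    {"x": 0.01,"y": -0.41,"z": 0,"ax": 0,"ay": 0,"az": 3},
    {"x": 0.01,"y": -0.41,"z": 0,"ax": 0,"ay": 0,"az": 3},
    {"x": 0.01,"y": -0.41,"z": 0,"ax": 0,"ay": 0,"az": 3}
  ]
}}

```text
time_s: 8.1
tool_pos: [0.544, 0.0128, 0.0816]
tool_rot: [179.8, -0.2, 57.9]
force: [1.0, -0.1, 0.6]
grip_width: 0.0344
grasp_force: 0.6
```

Emit:
{"op": "jog_arm", "data": {
  "motion": [
    {"x": 0.01,"y": -0.41,"z": 0,"ax": 0,"ay": 0,"az": 3},
    {"x": 0.01,"y": -0.41,"z": 0,"ax": 0,"ay": 0,"az": 3},
    {"x": 0.01,"y": -0.41,"z": 0,"ax": 0,"ay": 0,"az": 3},
    {"x": 0.01,"y": -0.41,"z": 0,"ax": 0,"ay": 0,"az": 3},
    {"x": 0.01,"y": -0.41,"z": 0,"ax": 0,"ay": 0,"az": 3}
  ]
}}

```text
time_s: 8.6
tool_pos: [0.5284, 0.0254, 0.0816]
tool_rot: [179.9, -0.2, 42.9]
force: [-0.3, -0.4, 0.1]
grip_width: 0.0347
grasp_force: 0.5
```

```bash
python3 -c "
from h import *
rim()
o=env.get_obs();d=o['tool_pos'][:2]-A;print(np.degrees(np.arctan2(d[1],d[0])),np.hypot(*d))"
```

```text
t 8.65 profile [73, 72, 73, 75, 85, 108, 125, 131, 131, 132, 131, 130, 125, 108, 85, 76, 76, 75, 72, 61, 56, 66, 95, 129, 163, 188, 196, 196, 196, 197]
-138.14818137122182 0.07697146848052426
```

Emit:
{"op": "jog_arm", "data": {
  "motion": [
    {"x": -0.04,"y": -0.35,"z": 0,"ax": 0,"ay": 0,"az": 2.5},
    {"x": -0.04,"y": -0.35,"z": 0,"ax": 0,"ay": 0,"az": 2.5},
    {"x": -0.04,"y": -0.35,"z": 0,"ax": 0,"ay": 0,"az": 2.5},
    {"x": 0.01,"y": -0.35,"z": 0,"ax": 0,"ay": 0,"az": 2.5},
    {"x": 0.01,"y": -0.35,"z": 0,"ax": 0,"ay": 0,"az": 2.5}
  ]
}}

```text
time_s: 9.15
tool_pos: [0.516, 0.0387, 0.0813]
tool_rot: [180.0, -0.2, 30.5]
force: [0.3, 0.8, -0.1]
grip_width: 0.0349
grasp_force: 0.0
```

Emit:
{"op": "jog_arm", "data": {
  "motion": [
    {"x": 0.01,"y": -0.35,"z": 0,"ax": 0,"ay": 0,"az": 2.5},
    {"x": 0.01,"y": -0.35,"z": 0,"ax": 0,"ay": 0,"az": 2.5},
    {"x": 0.01,"y": -0.35,"z": 0,"ax": 0,"ay": 0,"az": 2.5},
    {"x": 0.01,"y": -0.35,"z": 0,"ax": 0,"ay": 0,"az": 2.5},
    {"x": 0.01,"y": -0.35,"z": 0,"ax": 0,"ay": 0,"az": 2.5}
  ]
}}

```text
time_s: 9.65
tool_pos: [0.5096, 0.0536, 0.0814]
tool_rot: [179.9, -0.2, 17.9]
force: [1.4, -2.0, -1.1]
grip_width: 0.0351
grasp_force: 1.1
```

Emit:
{"op": "jog_arm", "data": {
  "motion": [
    {"x": 0.01,"y": -0.28,"z": 0,"ax": 0,"ay": 0,"az": 2},
    {"x": 0.01,"y": -0.28,"z": 0,"ax": 0,"ay": 0,"az": 2},
    {"x": 0.01,"y": -0.28,"z": 0,"ax": 0,"ay": 0,"az": 2},
    {"x": 0.01,"y": -0.28,"z": 0,"ax": 0,"ay": 0,"az": 2},
    {"x": 0.01,"y": -0.28,"z": 0,"ax": 0,"ay": 0,"az": 2}
  ]
}}

```text
time_s: 10.15
tool_pos: [0.5061, 0.0682, 0.0814]
tool_rot: [-180.0, -0.2, 8.0]
force: [0.1, -0.7, -0.5]
grip_width: 0.0345
grasp_force: 0.1
```

```bash
python3 -c "
from h import *
o=env.get_obs();d=o['tool_pos'][:2]-A;print(o['tool_pos'],o['tool_rot'],np.degrees(np.arctan2(d[1],d[0])),np.hypot(*d))"
```

```text
[0.50610673 0.06821207 0.08139087] [-1.79959077e+02 -1.57488310e-01  7.99456352e+00] -173.28560172015167 0.07943811307464944
```

The force fell away, so the second click was passed. The tool is centred on the pointer direction, so I'll close gently to centre the post within its play.

Emit:
{"op": "jog_arm", "data": {
  "motion": [
    {"x": 0,"y": 0,"z": 0,"ax": 0,"ay": 0,"az": 0},
    {"x": 0,"y": 0,"z": 0,"ax": 0,"ay": 0,"az": 0},
    {"x": 0,"y": 0,"z": 0,"ax": 0,"ay": 0,"az": 0},
    {"x": 0,"y": 0,"z": 0,"ax": 0,"ay": 0,"az": 0},
    {"x": 0,"y": 0,"z": 0,"ax": 0,"ay": 0,"az": 0}
  ],
  "claw": -0.58,
  "squeeze": 5
}}

```text
time_s: 10.65
tool_pos: [0.5052, 0.0676, 0.0811]
tool_rot: [-180.0, -0.0, 8.0]
force: [-0.7, 0.5, -0.3]
grip_width: 0.0187
grasp_force: 0.4
```

Emit:
{"op": "jog_arm", "data": {
  "motion": [
    {"x": 0,"y": 0,"z": 0,"ax": 0,"ay": 0,"az": 0},
    {"x": 0,"y": 0,"z": 0,"ax": 0,"ay": 0,"az": 0},
    {"x": 0,"y": 0,"z": 0,"ax": 0,"ay": 0,"az": 0},
    {"x": 0,"y": 0,"z": 0,"ax": 0,"ay": 0,"az": 0},
    {"x": 0,"y": 0,"z": 0,"ax": 0,"ay": 0,"az": 0}
  ],
  "claw": -0.15
}}

```text
time_s: 11.15
tool_pos: [0.5049, 0.0675, 0.0809]
tool_rot: [180.0, 0.0, 8.0]
force: [-0.1, 0.0, -0.2]
grip_width: 0.0365
grasp_force: 0.0
```

Emit:
{"op": "jog_arm", "data": {
  "motion": [
    {"x": 0,"y": 0,"z": -1,"ax": 0,"ay": 0,"az": 0},
    {"x": 0,"y": 0,"z": -2,"ax": 0,"ay": 0,"az": 0},
    {"x": 0,"y": 0,"z": -2.5,"ax": 0,"ay": 0,"az": 0},
    {"x": 0,"y": 0,"z": -2.5,"ax": 0,"ay": 0,"az": 0},
    {"x": 0,"y": 0,"z": -2.5,"ax": 0,"ay": 0,"az": 0}
  ]
}}

```text
time_s: 11.65
tool_pos: [0.505, 0.0674, 0.1878]
tool_rot: [-180.0, -0.0, 8.0]
force: [-0.4, 0.7, 0.2]
grip_width: 0.037
grasp_force: 0.0
```

Emit:
{"op": "jog_arm", "data": {
  "motion": [
    {"x": 0,"y": -4.5,"z": 0,"ax": 0,"ay": 0,"az": 0},
    {"x": 0,"y": -4.5,"z": 0,"ax": 0,"ay": 0,"az": 0},
    {"x": 0,"y": -4.5,"z": 0,"ax": 0,"ay": 0,"az": 0},
    {"x": 0,"y": -4.5,"z": 0,"ax": 0,"ay": 0,"az": 0},
    {"x": 0,"y": -4.5,"z": 0,"ax": 0,"ay": 0,"az": 0}
  ]
}}

```text
time_s: 12.15
tool_pos: [0.4733, 0.2921, 0.187]
tool_rot: [-180.0, -0.1, 8.0]
force: [1.2, 0.1, 0.6]
grip_width: 0.0372
grasp_force: 0.0
```

Emit:
{"op": "jog_arm", "data": {
  "motion": [
    {"x": 0,"y": -4.5,"z": 0,"ax": 0,"ay": 0,"az": 0},
    {"x": 0,"y": -4,"z": 0,"ax": 0,"ay": 0,"az": 0},
    {"x": 0,"y": -3,"z": 0,"ax": 0,"ay": 0,"az": 0},
    {"x": 0,"y": 0,"z": 0,"ax": 0,"ay": 0,"az": 0},
    {"x": 0,"y": 0,"z": 0,"ax": 0,"ay": 0,"az": 0}
  ]
}}

```text
time_s: 12.65
tool_pos: [0.4573, 0.4045, 0.1862]
tool_rot: [180.0, -0.0, 8.1]
force: [0.3, -0.3, 0.3]
grip_width: 0.0368
grasp_force: 0.0
```

```bash
python3 - <<'E'
from h import *
b=np.mean([env.read_camera("top").astype(float) for _ in range(4)],0).astype(np.uint8)
a=env.read_camera("side");rim()
r=lambda i,s:cv2.resize(i,None,fx=s,fy=s,interpolation=cv2.INTER_CUBIC)
L=r(b[155:225,205:271],8)[:560,:528]; S=r(a[170:310,195:263],4)
cv2.imwrite("pics/fin.png",cv2.cvtColor(np.hstack([L,S]),cv2.COLOR_RGB2BGR))
E
```

```text
t 12.95 profile [50, 50, 48, 48, 47, 43, 44, 44, 45, 49, 48, 43, 47, 46, 46, 48, 47, 49, 51, 50, 48, 51, 53, 59, 58, 60, 60, 63, 64, 65]
```

View pics/fin.png

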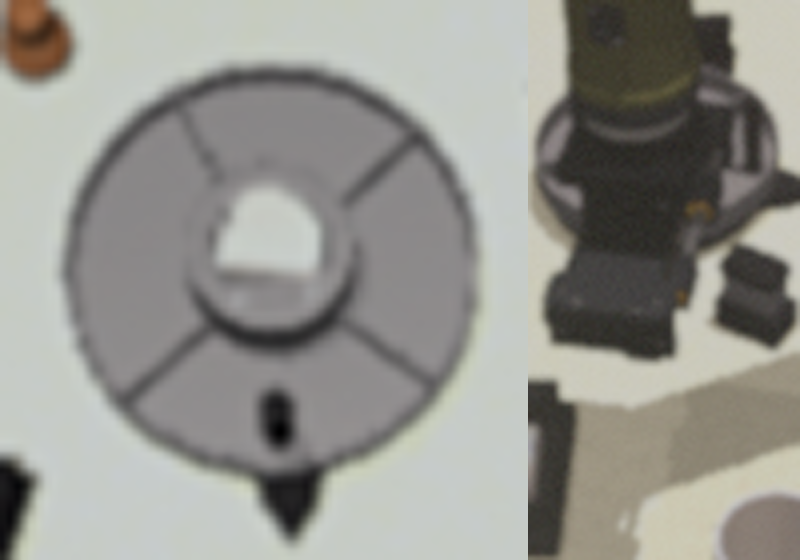

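The shaft's flat runs from (220,270) to (320,276), facing the pointer. The post top is at about (274,400) and its foot at (279,438), with the pointer tip at (291,542). I'll check the angles.

```bash
python3 - <<'E'
from h import *
q=lambda u,v,z:back("top",u/8-.06+205,v/8-.06+155,z)[:2]
an=lambda d:round(float(np.degrees(np.arctan2(d[1],d[0]))),1)
t=q(291,542,.018)
for nm,C in(("hub",q(271,250,.084)),("rim",q(271,270,.05)),("A",A)):
    print(nm,C,"ptr",t,an(t-C),"post",q(274,398,.102),an(q(274,398,.102)-C),"foot",q(279,440,.03),an(q(279,440,.03)-C))
f=q(320,276,.088)-q(220,270,.088);print("flat normal",an(f)-90)
E
```

```text
hub [0.58162334 0.07645045] ptr [0.45522825 0.05952967] -172.4 post [0.50752159 0.06927774] -174.5 foot [0.50199305 0.06831927] -174.2
rim [0.58015153 0.07723414] ptr [0.45522825 0.05952967] -171.9 post [0.50752159 0.06927774] -173.7 foot [0.50199305 0.06831927] -173.5
A [0.585  0.0775] ptr [0.45522825 0.05952967] -172.1 post [0.50752159 0.06927774] -173.9 foot [0.50199305 0.06831927] -173.7
flat normal -179.8
```

```bash
python3 -c "
from cell import env
print(env.sign_off())"
```

```text
the job is handed in; nothing more can be done
None
```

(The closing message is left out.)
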